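# Balance the centrifuge rotor

### The job

The six tubes in the centrifuge are three matched pairs (two alike of each kind), but the rotor has been loaded out of balance. Rearrange the tubes so that each one stands right down in a bucket directly opposite its twin; the empty rack beside the machine is free for parking a tube while you swap. Keep the tubes upright, lower them in rather than dropping them, and do not disturb the small vial on the bench.

Things in the scene. Friction and masses are not known exactly. Their poses are not given: they have to be found in the camera images.
- bung_tube_1: One of two identical glass tubes with a small dark rubber stopper (from above a dark disc of 19 mm in a glass rim of 26 mm). Glass diameter 26 mm up to 100 mm above the base, stopper on to 114 mm; 70 g. Origin: centre of its underside, z up its axis. Rigid, sealed, stands by itself.
- bung_tube_2: One of two identical glass tubes with a small dark rubber stopper (from above a dark disc of 19 mm in a glass rim of 26 mm). Glass diameter 26 mm up to 100 mm above the base, stopper on to 114 mm; 70 g. Origin: centre of its underside, z up its axis. Rigid, sealed, stands by itself.
- screw_tube_1: One of two identical 50 ml plastic tubes with a wide ribbed white screw cap (from above the widest cap: a white disc of 36 mm). 115 mm tall over all, body diameter 29 mm, cap from 100 to 115 mm above the base; 65 g. Origin: centre of its underside, z up its axis. Rigid, sealed, stands by itself.
- screw_tube_2: One of two identical 50 ml plastic tubes with a wide ribbed white screw cap (from above the widest cap: a white disc of 36 mm). 115 mm tall over all, body diameter 29 mm, cap from 100 to 115 mm above the base; 65 g. Origin: centre of its underside, z up its axis. Rigid, sealed, stands by itself.
- universal_1: One of two identical 30 ml glass bottles with a plain aluminium cap (from above a bare metal disc of 28 mm), the shortest kind. 90 mm tall over all, body diameter 25 mm, cap from 72 to 90 mm above the base; 60 g. Origin: centre of its underside, z up its axis. Rigid, sealed, stands by itself.
- universal_2: One of two identical 30 ml glass bottles with a plain aluminium cap (from above a bare metal disc of 28 mm), the shortest kind. 90 mm tall over all, body diameter 25 mm, cap from 72 to 90 mm above the base; 60 g. Origin: centre of its underside, z up its axis. Rigid, sealed, stands by itself.
- rotor: Locked rotor with six upright steel buckets, a tube in each at the start. Origin: on its axis, level with the buckets' inner floors (80 mm over the bench), z up. Buckets: 85 mm from the axis, at 0, 60, .. 300 degrees from the rotor's x; any tube fits any bucket. Bore 34 mm, rim 55 mm above the floor, flared to a 45 mm mouth (53 mm outside). Hub and arms stay below 60 mm above the floors.
- centrifuge: Open white bench centrifuge, fixed. Origin: on the rotor's axis, at bench height, z up. Its deck, 165 mm above the bench, has a round opening of 318 mm about the axis; the body reaches 190 mm to either side in x, 200 mm to -y, 225 mm to +y. The lid stands open along the -y edge, 200 mm from the axis, leaning away, up to about 540 mm above the bench.
- rack: Empty low steel tube rack, fixed, 210 x 70 mm, 58 mm high: a top plate with three 36 mm holes in a row along its own x, at -62, 0 and +62 mm, over a base plate whose upper face is 8 mm above the bench, on which a tube in a hole stands. Origin: centre of its underside, z up.
- vial: Small amber glass vial, diameter 22 mm, 47 mm tall, standing on the bench; not part of the work. Origin: centre of its underside.
Not all that is in view belongs to the job. What is shaped like the universal_2 but orange is not meant.

How it is judged:
By the outcome, as a careful person would: the job done as asked, in the order asked, and still so for the second after the job is handed in, with the robot touching nothing.
It also fails if it takes over 120 s, if anything falls off the work surface, if the arm or the gripper's body presses on something with over 40 N, if the wrist force passes 120 N, or if a joint passes its speed limit or range.

### The arm

A 6-joint arm with a two-finger parallel gripper is mounted at the origin on the work surface. World frame = base frame: x ahead of the robot, y to its left, z up, the work surface at z = 0. Lengths are in m, angles in rad, forces in N, time in s.
With the tool pointing down it reaches from about 0.35 to 0.85 m from the base axis. Payload 8.1 kg.
Tool frame: the origin (TCP) lies at the centre of the arm's flange, where the gripper is bolted on; the fingertips stand 186 mm ahead of it and the grasp point (between the pads) lies 167 mm ahead of it (robot.grasp_offset is the distance from the TCP to the grasp point, in m); z points along the fingers, y is the line along which they close (so a half turn about z gives the same grasp; the last joint's range is limited). The gripper opens to 93 mm and grips with 3 to 60 N. Pads are 15 mm wide; open, the fingers measure 128 mm over their backs; the gripper's body (75 mm by 188 mm) begins 65 mm behind the grasp point.
Start: joints at [-0.085, 0.13, 1.488, -0, 1.523, -0.085], TCP at [0.6, 0, 0.405] pointing down, gripper open.
Joint ranges: [-2.96, 2.96], [-0.89, 2.26], [0.02, 2.5], [-1.34, 4.48], [0, 2.73], [-2.66, 2.66]. Speed limits (rad/s): [2.39, 2.39, 2.79, 3.14, 3.14, 3.14].

### API

Orientations are given as a rotation vector (axis times angle).
In Python, from plant import robot gives the robot as it stands.
- The arm moves only by the tool drive_tool, never from a script. Its argument "moves" is one flat list of numbers, 7 for each row, row after row: the finger opening in mm, from 0 to 93, then the shift along the tool's x, y, z in mm, then the turn, a rotation vector about the tool's x, y, z in degrees. A call has 1 to 8 rows; each row shifts and turns the commanded pose from where the row before left it, along the tool's axes as they then stand; what a row does not reach is not made up. A row lasts 1/10 s, in which the tool goes at most 50 mm and 8.59 degrees, less where a joint would pass 70% of its speed; a pose out of reach is approached as far as the arm can. A call is refused whole if a number of a shift passes 50 or a number of a turn 8.59, either way. A call with a gripper value outside its range is refused whole. The fingers move at their own pace and stop on an object; "grip_force" is the grip in N (left out, the last holds). Time passes only in rows, so rows that do not move let the fingers close. It gives the time, the measured TCP pose, the force, the opening and the grip force at its end, in the units of the state.
- robot.read_state(): the state, without advancing time (a new reading comes with each control period).
- robot.read_camera(name): name is "scene" or "side" or "wrist"; returns a dict with "color" (420x560x3 uint8, red, green, blue), "depth" (420x560 float32, m along the optical axis (not along the pixel's ray), 0 where there is no reading), "mtx" (3x3 intrinsics, pixels), "R" (3x3) and "t" (3): a world point X has camera coordinates R X + t. Camera axes: x right, y down, z forward; pixel columns grow to the right and rows downward; lengths in m; the calibration is good to about 2 mm. The wrist camera is an equidistant fisheye: a pixel r from the principal point sees the ray r / f radians off the axis. A picture is of the moment at which its call begins.
- robot.close_job(): hands the job in; it is judged then, once.
The state is a dict: "t": time; "q": joint angles; "dq": joint speeds; "joint_torque": joint torques, N m; "tool_pos": TCP position; "orientation": TCP orientation; "force": force on the tool from outside, world axes, zero at the start; "wrist_torque": the same for the moment, N m; "opening": finger opening in m; "gripper_force": force on a finger pad.
Only numpy, scipy, OpenCV 4.12 (cv2) and the standard library are available. Lean on these libraries where they do the work, as an engineer would, in place of code of your own. Each camera call takes 0.05 s, during which the arm holds its last target. There are 200 camera calls.

## Working session

There is one attempt and no reset: what is moved stays moved. The work goes in short steps, Python scripts to look and compute and a tool call to move; the robot and the scene stay as the last step left them, time stands still between calls to the robot, and variables do not carry over. Pictures are saved under pics/ and viewed, at most 14 in all, crops included, and the job is handed in when it is done.

Besides the shell and the picture viewer there is one more tool, called after ">>>" as name(argument=value, ...) on one line, values as JSON. drive_tool: Moves the arm, as the interface text tells. Its arguments: {"type":"object","properties":{"moves":{"type":"array","items":{"type":"number"}},"grip_force":{"type":"number"}},"required":["moves"]}

```bash
ls; mkdir -p pics; python3 - <<'E'
from plant import robot
import cv2, numpy as np
for n in ("scene","side","wrist"):
    c=robot.read_camera(n); cv2.imwrite(f"pics/{n}0.png",c["color"][:,:,::-1]); np.savez(f"{n}0.npz",**c)
    print(n,c["mtx"].tolist(),(-c["R"].T@c["t"]).round(3),c["R"].round(3).tolist())
a=[cv2.imread(f"pics/{n}0.png") for n in("scene","side","wrist")]
print(robot.read_state())
E
```

```text
pics
scene [[393.12367710157565, 0.0, 278.30583850992434], [0.0, 393.12367710157565, 206.8335925491353], [0.0, 0.0, 1.0]] [0.98  0.648 0.506] [[-0.798, 0.603, 0.001], [0.312, 0.415, -0.855], [-0.516, -0.682, -0.519]]
side [[462.32199627756654, 0.0, 277.42364936937713], [0.0, 462.32199627756654, 211.57142092419267], [0.0, 0.0, 1.0]] [ 0.102 -0.504  0.663] [[0.832, -0.555, 0.016], [-0.338, -0.528, -0.779], [0.441, 0.642, -0.627]]
wrist [[325.19226210127806, 0.0, 280.8507393905542], [0.0, 325.19226210127806, 205.91383860571668], [0.0, 0.0, 1.0]] [0.6   0.072 0.384] [[1.0, -0.001, -0.001], [-0.001, -0.965, 0.261], [-0.002, -0.261, -0.965]]
{'t': 0.15, 'q': array([-8.54075626e-02,  1.31027841e-01,  1.48901360e+00,  2.19180409e-05,
        1.52299897e+00, -8.54143050e-02]), 'dq': array([ 0.00025607, -0.00223944, -0.00420403,  0.00105055, -0.0008754 ,
        0.00068385]), 'joint_torque': array([ 8.59073725e-05, -5.60473788e+01, -4.92333663e+01,  7.68201635e-02,
        3.05504061e-02, -1.41810942e-04]), 'tool_pos': array([5.99833407e-01, 3.62724804e-05, 4.03912765e-01]), 'orientation': array([-2.22064196e+00, -2.22065457e+00,  1.43820672e-03]), 'force': array([-0.65441527,  0.20759016,  0.76866593]), 'wrist_torque': array([-0.00533181, -0.00894138, -0.05564759]), 'gripper_force': 0.0, 'opening': 0.09303668439009109}
```

View pics/scene0.png

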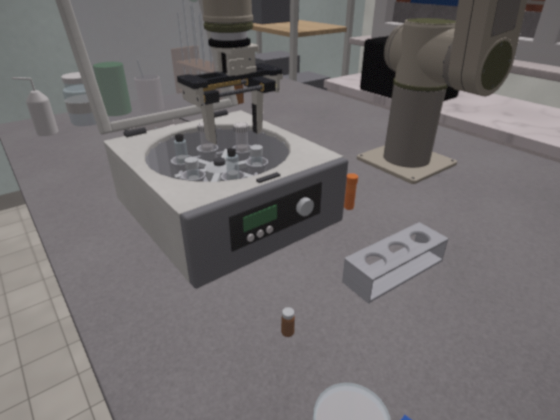

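View pics/wrist0.png

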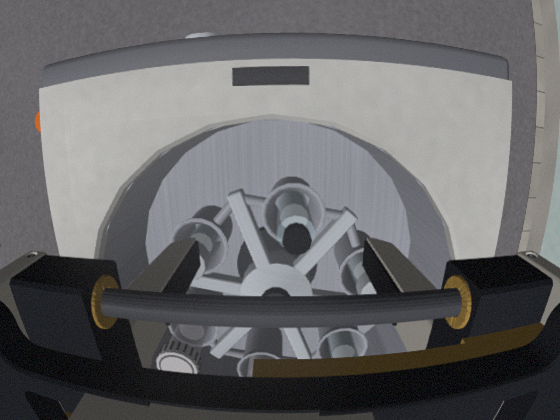

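View pics/side0.png

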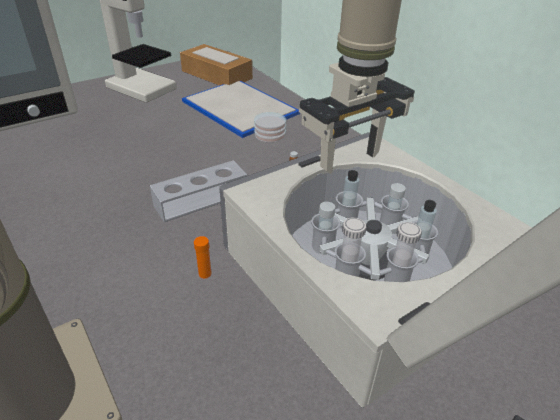

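The side view shows all six tubes. Going clockwise from (352,178) they are B (352,178), U (397,190), B (429,207), S (409,233), S (354,228) and U (326,210). The hub is at (374,230), the rack on the left, and an orange decoy at (203,255). Opposite buckets currently hold B/S, U/S and B/U, so one 3-cycle of four moves solves it. Next I'll measure positions.

```bash
cat > h.py <<'E'
import numpy as np, cv2
def ray(c,u,v):
    p=cv2.undistortPoints(np.array([[[u,v]]],float),c["mtx"],None)[0,0]
    return -c["R"].T@c["t"], c["R"].T@np.r_[p,1]
def onplane(c,u,v,z):
    o,d=ray(c,u,v); return (o+d*(z-o[2])/d[2])
def dpt(c,u,v):
    o,d=ray(c,u,v); return o+d*float(c["depth"][int(round(v)),int(round(u))])
E
python3 - <<'E'
from h import *
c=dict(np.load("side0.npz"))
T={"B0":(352.5,175,.194),"U1":(397.5,188,.17),"B2":(430,205,.194),"S3":(409,230,.195),"S4":(354,225,.195),"U5":(327,207,.17)}
P=[]
for k,(u,v,z) in T.items():
    p=onplane(c,u,v,z);P.append(p[:2]);print(k,p.round(4),dpt(c,u,v).round(4))
P=np.array(P);print("ctr",P.mean(0),[(P[i]+P[i+3])/2 for i in range(3)]); d=P-P.mean(0);print(np.hypot(*d.T),np.degrees(np.arctan2(d[:,1],d[:,0])))
# rack holes: top-plate view
for h in ((173,188),(199,181),(223,173)): print(onplane(c,*h,.058).round(4),dpt(c,*h).round(3))
I=c["color"][:,:,::-1]
a=cv2.resize(I[150:290,270:470],None,fx=3.9,fy=3.9,interpolation=cv2.INTER_CUBIC);b=cv2.resize(I[150:220,140:260],None,fx=2.4,fy=2.4)
cv2.imwrite("pics/crop1.png",a); 
s=dict(np.load("scene0.npz"))
for h in ((375,260),(398,248),(420,237)): print("sc",onplane(s,*h,.058).round(4))
print("vial",onplane(s,288,314,.047))
E
```

```text
B0 [ 0.6043 -0.009   0.194 ] [ 0.6035 -0.0098  0.1947]
U1 [ 0.6719 -0.06    0.17  ] [ 0.6727 -0.0594  0.1694]
B2 [ 0.6551 -0.1455  0.194 ] [ 0.6575 -0.1439  0.1919]
S3 [ 0.5777 -0.1721  0.195 ] [ 0.5773 -0.1724  0.1954]
S4 [ 0.5136 -0.1169  0.195 ] [ 0.5122 -0.1182  0.1966]
U5 [ 0.5279 -0.0346  0.17  ] [ 0.528  -0.0345  0.1699]
ctr [ 0.59174388 -0.08970064] [array([ 0.59096528, -0.09057441]), array([ 0.59275478, -0.0884759 ]), array([ 0.59151158, -0.09005162])]
[0.08165846 0.0855031  0.0844396  0.08363395 0.08277211 0.08432817] [  81.17053245   20.31217649  -41.38882204  -99.69989712 -160.79219761
  139.17770627]
[0.379  0.3096 0.058 ] [ 0.406  0.39  -0.002]
[0.4393 0.3032 0.058 ] [0.471 0.379 0.001]
[0.5004 0.3026 0.058 ] [ 0.54   0.383 -0.003]
sc [0.507  0.3104 0.058 ]
sc [0.4452 0.3125 0.058 ]
sc [0.3823 0.3157 0.058 ]
vial [0.70527433 0.30954925 0.047     ]
```

View pics/crop1.png

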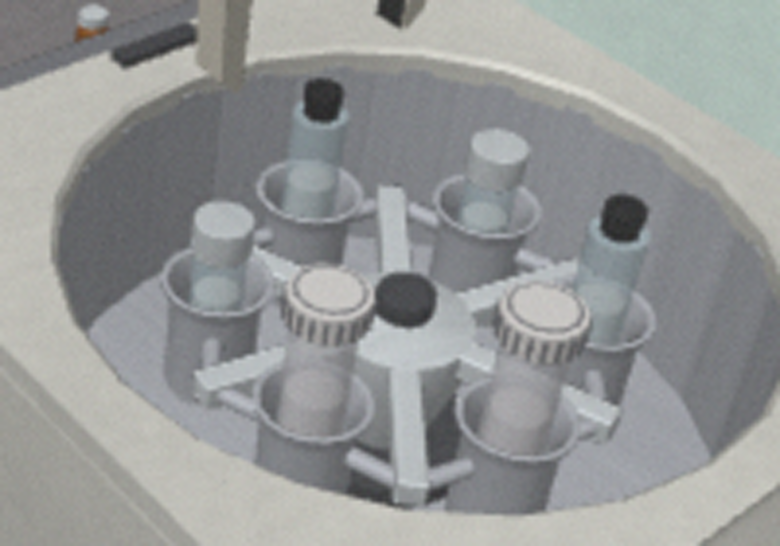

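The crop confirms the identification. The rotor centre is about (0.592,-0.090), with buckets at 19.8° + 60k. 

Plan: U(139.8°) to the rack, B(79.8°) to 139.8°, S(-160°) to 79.8°, then U to -160°. Tool x = world +y, tool y = world +x, tool z = down.

>>> drive_tool(moves=[60,0,0,-10,0,0,0,60,-11,-24,0,0,0,0,60,-12,-24,0,0,0,0,60,-12,-24,0,0,0,0,60,0,0,0,0,0,0,60,0,0,0,0,0,0], grip_force=15)

```text
t: 0.75
tool_pos: [0.528, -0.0351, 0.4157]
orientation: [2.222, 2.22, 0.002]
force: [-0.2, -0.1, -0.1]
opening: 0.0603
gripper_force: 0.0
```

```bash
python3 - <<'E'
from plant import robot
import cv2, numpy as np
for n in ("wrist",):
    c=robot.read_camera(n); cv2.imwrite(f"pics/{n}1.png",c["color"][:,:,::-1]); np.savez(f"{n}1.npz",**c)
s=robot.read_state();print(s["t"],s["tool_pos"],s["opening"],s["force"])
E
```

```text
0.8 [ 0.52837569 -0.03491874  0.41555562] 0.0602425157466851 [-0.10739495  0.48277538  0.29224304]
```

View pics/wrist1.png

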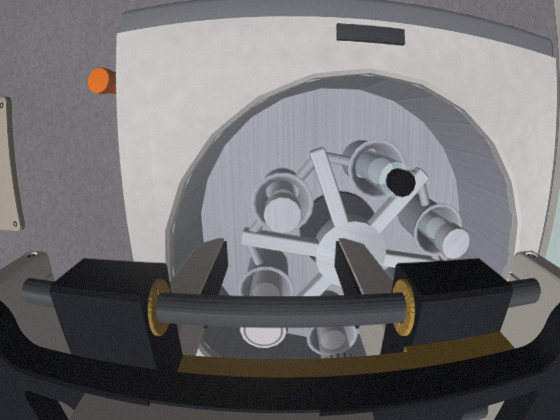

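Wrist view: U's cap is at (282,212), midway between the fingers. B's bung is at (401,182) and the other U at (455,242). I'll check these with fisheye rays.

```bash
cat >> h.py <<'E'
def fplane(c,u,v,z):
    K=c["mtx"]; p=cv2.fisheye.undistortPoints(np.array([[[u,v]]],float),K,np.zeros(4))[0,0]
    d=c["R"].T@np.r_[p,1]; o=-c["R"].T@c["t"]; return o+d*(z-o[2])/d[2]
E
python3 - <<'E'
from h import *
c=dict(np.load("wrist1.npz"))
for n,u,v,z in (("U5",282,212,.17),("B0",401,182,.194),("U1",455,242,.17),("rim5",282,202,.135),("rim0",374,168,.135)): print(n,fplane(c,u,v,z).round(4))
E
```

```text
U5 [ 0.529  -0.0288  0.17  ]
B0 [ 0.6076 -0.0016  0.194 ]
U1 [ 0.6724 -0.0557  0.17  ]
rim5 [ 0.5292 -0.0304  0.135 ]
rim0 [ 0.6057 -0.0014  0.135 ]
```

Wrist and side views agree within about 4 mm, so I'm taking the mean and descending on U.

>>> drive_tool(moves=[60,2,0,30,0,0,0,60,0,0,30,0,0,0,60,0,0,20,0,0,0,60,0,0,7,0,0,0,60,0,0,0,0,0,0,20,0,0,0,0,0,0,20,0,0,0,0,0,0,20,0,0,0,0,0,0])

```text
t: 1.6
tool_pos: [0.5285, -0.033, 0.3291]
orientation: [2.22, 2.22, 0.002]
force: [0.5, -1.0, -0.3]
opening: 0.0407
gripper_force: 0.0
```

>>> drive_tool(moves=[20,0,0,0,0,0,0,20,0,0,0,0,0,0])

```text
t: 1.8
tool_pos: [0.5282, -0.033, 0.3283]
orientation: [2.221, 2.221, 0.001]
force: [-0.0, -0.2, 1.6]
opening: 0.028
gripper_force: 15.0
```

>>> drive_tool(moves=[20,0,0,-10,0,0,0,20,0,0,-20,0,0,0,20,0,0,-25,0,0,0,20,0,0,-25,0,0,0,20,0,0,-25,0,0,0,20,0,0,-20,0,0,0,20,0,0,-5,0,0,0,20,0,0,0,0,0,0], grip_force=20)

```text
t: 2.6
tool_pos: [0.5281, -0.033, 0.4588]
orientation: [2.22, 2.22, 0.002]
force: [-0.1, 0.1, -1.0]
opening: 0.0277
gripper_force: 20.0
```

>>> drive_tool(moves=[20,25,-2,0,0,0,0,20,45,-4,0,0,0,0,20,48,-4,0,0,0,0,20,48,-4,0,0,0,0,20,48,-4,0,0,0,0,20,48,-4,0,0,0,0,20,48,-3,0,0,0,0,20,20,0,0,0,0,0])

```text
t: 3.4
tool_pos: [0.5016, 0.3006, 0.4555]
orientation: [-2.216, -2.224, 0.004]
force: [0.2, -1.5, -0.3]
opening: 0.0276
gripper_force: 20.0
```

>>> drive_tool(moves=[20,10,0,0,0,0,0,20,0,0,0,0,0,0,20,0,0,0,0,0,0])

```text
t: 3.7
tool_pos: [0.5032, 0.3061, 0.4569]
orientation: [2.222, 2.221, -0.002]
force: [0.6, 0.0, -0.8]
opening: 0.0276
gripper_force: 20.0
```

```bash
python3 - <<'E'
from plant import robot
import cv2, numpy as np
for n in ("wrist","side","scene"):
    c=robot.read_camera(n); cv2.imwrite(f"pics/{n}2.png",c["color"][:,:,::-1]); np.savez(f"{n}2.npz",**c)
s=robot.read_state();print(s["t"],s["tool_pos"],s["opening"],s["force"])
a=cv2.imread("pics/wrist2.png");b=cv2.imread("pics/side2.png")[20:260,60:340]
cv2.imwrite("pics/m2.png",np.vstack([cv2.resize(a[60:360],(560,300)),cv2.resize(b,(350,300)).repeat(1,0)if 0 else cv2.copyMakeBorder(cv2.resize(b,(350,300)),0,0,0,210,0)]))
E
```

```text
3.85 [0.50338384 0.30568357 0.45774824] 0.027340443734334183 [ 0.31271358 -0.52690099 -0.52042101]
```

View pics/m2.png

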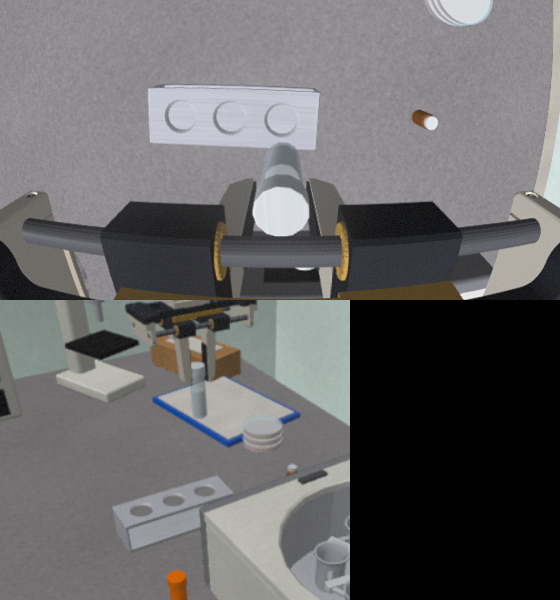

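The tube is held upright. In the full wrist image the rack holes are at (181,177), (231,178) and (281,180), and the cap is at (281,271).

```bash
python3 - <<'E'
from h import *
c=dict(np.load("wrist2.npz"))
for u,v in ((181,177),(231,178),(281,180)): print(fplane(c,u,v,.058).round(4))
print("cap",fplane(c,281,271,.458-.167+.009).round(4))
g=cv2.cvtColor(c["color"],cv2.COLOR_RGB2GRAY)[140:215,140:325]
k=cv2.HoughCircles(cv2.resize(g,None,fx=3,fy=3),cv2.HOUGH_GRADIENT,1,90,param1=80,param2=25,minRadius=35,maxRadius=60);print(k/3+[140,140,0] if k is not None else None)
s=dict(np.load("side2.npz"))
print([onplane(s,60+x*.8,20+(y-300)*.8,.058).round(4) for x,y in((141,509),(173,500),(204,491))])
E
```

```text
[0.3809 0.3117 0.058 ]
[0.4432 0.3095 0.058 ]
[0.5028 0.3067 0.058 ]
cap [0.5028 0.3093 0.3   ]
[[[181.16666794 175.83333206  16.60000038]
  [230.16666412 176.83333206  14.03333282]
  [280.83332825 179.16666794  14.03333282]]]
[array([0.3799, 0.3126, 0.058 ]), array([0.4399, 0.3075, 0.058 ]), array([0.5012, 0.303 , 0.058 ])]
```

>>> drive_tool(moves=[20,-1,0,25,0,0,0,20,0,0,35,0,0,0,20,0,0,35,0,0,0,20,0,0,30,0,0,0,20,0,0,15,0,0,0,20,0,0,5,0,0,0,20,0,0,0,0,0,0])

```text
t: 4.55
tool_pos: [0.5033, 0.3057, 0.3132]
orientation: [2.222, 2.221, 0.0]
force: [-0.2, 0.7, -0.1]
opening: 0.0275
gripper_force: 20.0
```

>>> drive_tool(moves=[20,0,0,15,0,0,0,20,0,0,15,0,0,0,20,0,0,12,0,0,0,20,0,0,6,0,0,0,20,0,0,4,0,0,0,20,0,0,2,0,0,0,20,0,0,0,0,0,0,20,0,0,0,0,0,0])

```text
t: 5.35
tool_pos: [0.5032, 0.3061, 0.2593]
orientation: [2.221, 2.221, 0.001]
force: [-0.5, 0.1, -0.6]
opening: 0.0275
gripper_force: 20.0
```

>>> drive_tool(moves=[20,0,0,1.5,0,0,0,20,0,0,1.5,0,0,0,20,0,0,0.5,0,0,0,20,0,0,0,0,0,0])

```text
t: 5.75
tool_pos: [0.5034, 0.3062, 0.2563]
orientation: [2.221, 2.221, 0.002]
force: [-0.2, 0.4, 4.2]
opening: 0.0275
gripper_force: 20.0
```

>>> drive_tool(moves=[60,0,0,0,0,0,0,60,0,0,0,0,0,0,60,0,0,0,0,0,0,60,0,0,-20,0,0,0,60,0,0,-40,0,0,0,60,0,0,-50,0,0,0,60,0,0,-50,0,0,0,60,-20,8,0,0,0,0])

```text
t: 6.55
tool_pos: [0.5118, 0.288, 0.4248]
orientation: [2.216, 2.221, 0.021]
force: [1.8, -0.6, 1.7]
opening: 0.0603
gripper_force: 0.0
```

>>> drive_tool(moves=[60,-48,16,0,0,0,0,60,-48,16,0,0,0,0,60,-48,16,0,0,0,0,60,-48,16,0,0,0,0,60,-48,16,0,0,0,0,60,-40,13,0,0,0,0,60,-10,3,0,0,0,0,60,0,0,0,0,0,0])

```text
t: 7.35
tool_pos: [0.6063, -0.0028, 0.4147]
orientation: [-2.224, -2.218, 0.001]
force: [-0.1, -0.3, 0.3]
opening: 0.0601
gripper_force: 0.0
```

```bash
python3 - <<'E'
from plant import robot
import cv2, numpy as np
from h import *
for n in ("wrist","side"):
    c=robot.read_camera(n); cv2.imwrite(f"pics/{n}3.png",c["color"][:,:,::-1]); np.savez(f"{n}3.npz",**c)
s=robot.read_state();print(s["t"],s["tool_pos"],s["opening"],s["force"])
a=cv2.imread("pics/wrist3.png");b=cv2.imread("pics/side3.png")[140:260,130:410]
cv2.imwrite("pics/m3.png",np.vstack([a[80:360],cv2.resize(b,(560,240))]))
E
```

```text
7.45 [ 6.05880404e-01 -3.70159123e-04  4.14984690e-01] 0.05993639809532854 [0.92514041 0.3950377  0.37620188]
```

View pics/m3.png

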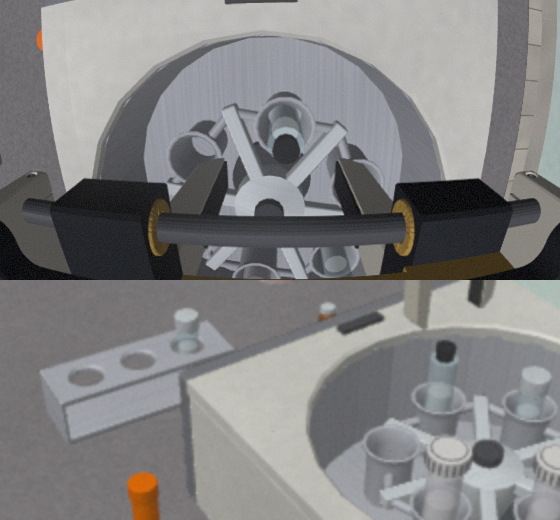

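U is standing in the rack and bucket 5 is empty. In wrist full-image pixels the bung is at (285,228), rim 0 at (285,200) and rim 5 at (196,231).

```bash
python3 - <<'E'
from h import *
c=dict(np.load("wrist3.npz"))
for n,u,v,z in (("B0",285,228,.194),("rim5",196,231,.135),("rim0",285,200,.135),("hubknob",268,291,.15)): print(n,fplane(c,u,v,z).round(4))
s=dict(np.load("side3.npz"))
# caps in montage px -> full
for n,x,y,z in (("Urack",186,318,.098),("B0",446,350,.194),("rim0",438,400,.135),("rim5",392,447,.135)): print(n,onplane(s,130+x/2,140+(y-280)/2,z).round(4))
E
```

```text
B0 [ 6.086e-01 -1.000e-04  1.940e-01]
rim5 [ 0.5322 -0.0234  0.135 ]
rim0 [0.6093 0.0038 0.135 ]
hubknob [ 0.5945 -0.0729  0.15  ]
Urack [0.501  0.2988 0.098 ]
B0 [ 0.605  -0.0095  0.194 ]
rim0 [ 0.6066 -0.0069  0.135 ]
rim5 [ 0.5272 -0.0373  0.135 ]
```

>>> drive_tool(moves=[60,-3,1,20,0,0,0,60,0,0,25,0,0,0,60,0,0,20,0,0,0,60,0,0,10,0,0,0,60,0,0,3,0,0,0,60,0,0,0,0,0,0,15,0,0,0,0,0,0,15,0,0,0,0,0,0])

```text
t: 8.25
tool_pos: [0.6075, -0.004, 0.3387]
orientation: [2.22, 2.22, 0.002]
force: [-0.5, 0.2, -0.1]
opening: 0.0483
gripper_force: 0.0
```

>>> drive_tool(moves=[15,0,0,0,0,0,0,15,0,0,0,0,0,0,15,0,0,0,0,0,0])

```text
t: 8.55
tool_pos: [0.6071, -0.0042, 0.3375]
orientation: [2.221, 2.221, 0.0]
force: [-0.4, -0.3, 0.8]
opening: 0.0254
gripper_force: 19.9
```

>>> drive_tool(moves=[15,0,0,-10,0,0,0,15,0,0,-20,0,0,0,15,0,0,-25,0,0,0,15,0,0,-25,0,0,0,15,-8,-20,-8,0,0,0,15,-10,-30,0,0,0,0,15,-8,-22,0,0,0,0,15,-2,-7,0,0,0,0])

```text
t: 9.35
tool_pos: [0.5267, -0.0327, 0.4262]
orientation: [2.222, 2.22, 0.0]
force: [-0.4, -0.5, -0.5]
opening: 0.0256
gripper_force: 19.9
```

>>> drive_tool(moves=[15,0,0,0,0,0,0,15,0,0,0,0,0,0])

```text
t: 9.55
tool_pos: [0.5286, -0.032, 0.4257]
orientation: [2.221, 2.221, 0.001]
force: [0.4, 0.4, 0.0]
opening: 0.0255
gripper_force: 19.9
```

```bash
python3 - <<'E'
from plant import robot
import cv2, numpy as np
from h import *
for n in ("wrist","side"):
    c=robot.read_camera(n); cv2.imwrite(f"pics/{n}4.png",c["color"][:,:,::-1]); np.savez(f"{n}4.npz",**c)
s=robot.read_state();print(s["t"],s["tool_pos"],s["opening"],s["force"])
a=cv2.imread("pics/wrist4.png")[120:360,200:360];b=cv2.imread("pics/side4.png")[120:270,270:410]
cv2.imwrite("pics/m4.png",np.hstack([cv2.resize(a,(400,600)),cv2.resize(b,(400,429)) if 0 else cv2.copyMakeBorder(cv2.resize(b,(400,429)),0,171,0,0,0)]))
E
```

```text
9.65 [ 0.52873662 -0.03188382  0.42524069] 0.02526683872678256 [-0.14684279 -0.02577304 -1.29165875]
```

View pics/m4.png

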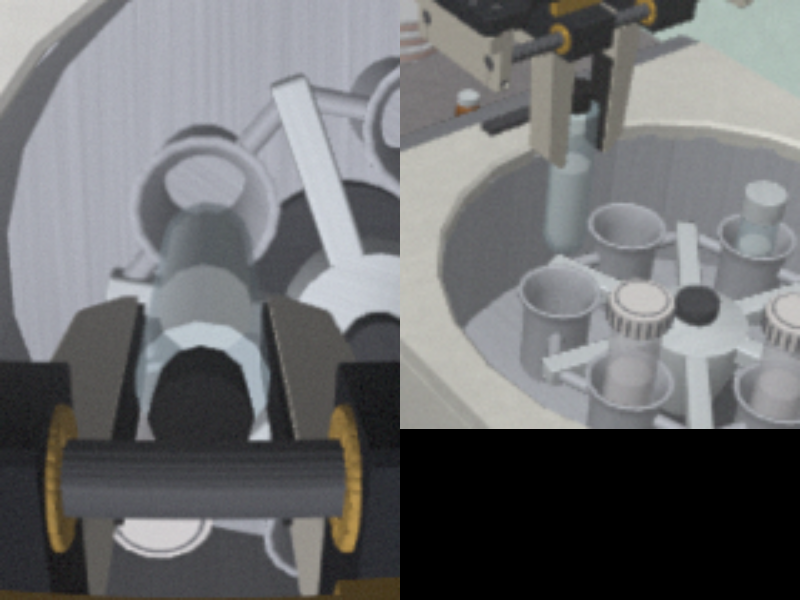

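The tube is held straight and bucket 5 is below it. I'll compare the tube and rim axes in both views.

```bash
python3 - <<'E'
from h import *
c=dict(np.load("wrist4.npz"));s=dict(np.load("side4.npz"))
print("wrist rim",fplane(c,282.4,197.2,.135),"base",fplane(c,282.8,217,.1677),"top",fplane(c,280,278.4,.2817))
print("side rim",onplane(s,325.3,222.1,.135),"base",onplane(s,327.8,202.9,.1677))
E
```

```text
wrist rim [ 0.52996441 -0.02558485  0.135     ] base [ 0.53007304 -0.03323946  0.1677    ] top [ 0.52807669 -0.02566064  0.2817    ]
side rim [ 0.52852952 -0.03364761  0.135     ] base [ 0.53836616 -0.02400821  0.1677    ]
```

>>> drive_tool(moves=[15,0,-1,10,0,0,0,15,0,0,15,0,0,0,15,0,0,10,0,0,0,15,0,0,7,0,0,0,15,0,0,7,0,0,0,15,0,0,7,0,0,0,15,0,0,0,0,0,0])

```text
t: 10.35
tool_pos: [0.5268, -0.0321, 0.368]
orientation: [-2.22, -2.221, 0.002]
force: [-0.4, -0.0, -0.2]
opening: 0.0257
gripper_force: 19.9
```

>>> drive_tool(moves=[15,0,0,7,0,0,0,15,0,0,7,0,0,0,15,0,0,7,0,0,0,15,0,0,5,0,0,0,15,0,0,2,0,0,0,15,0,0,0,0,0,0,15,0,0,0,0,0,0])

```text
t: 11.05
tool_pos: [0.5272, -0.0322, 0.3415]
orientation: [2.221, 2.221, 0.0]
force: [-0.1, -0.2, -0.0]
opening: 0.0254
gripper_force: 19.9
```

>>> drive_tool(moves=[15,0,0,1.5,0,0,0,15,0,0,1.5,0,0,0,15,0,0,1,0,0,0,15,0,0,0.5,0,0,0,15,0,0,0,0,0,0])

```text
t: 11.55
tool_pos: [0.5273, -0.0322, 0.3373]
orientation: [2.221, 2.221, 0.001]
force: [-0.8, -0.6, 3.6]
opening: 0.0253
gripper_force: 19.9
```

Seated at the original height with 3.6 N contact. I'll release it and go to S at bucket 4.

>>> drive_tool(moves=[60,0,0,0,0,0,0,60,0,0,0,0,0,0,60,0,0,0,0,0,0,60,0,0,-15,0,0,0,60,0,0,-30,0,0,0,62,0,0,-35,0,0,0,62,-20,-4,0,0,0,0,62,-30,-5,0,0,0,0])

```text
t: 12.35
tool_pos: [0.5185, -0.0817, 0.42]
orientation: [2.216, 2.222, 0.004]
force: [-0.5, -0.5, 1.1]
opening: 0.0619
gripper_force: 0.0
```

>>> drive_tool(moves=[62,-24,-5,0,0,0,0,62,-10,0,0,0,0,0,62,0,0,0,0,0,0,62,0,0,0,0,0,0])

```text
t: 12.75
tool_pos: [0.5133, -0.1157, 0.4171]
orientation: [-2.222, -2.221, -0.001]
force: [-1.0, 1.1, 0.2]
opening: 0.0623
gripper_force: 0.0
```

```bash
python3 - <<'E'
from plant import robot
import cv2, numpy as np
from h import *
for n in ("wrist","side"):
    c=robot.read_camera(n); cv2.imwrite(f"pics/{n}5.png",c["color"][:,:,::-1]); np.savez(f"{n}5.npz",**c)
s=robot.read_state();print(s["t"],s["tool_pos"],s["opening"],s["force"])
a=cv2.imread("pics/wrist5.png")[60:360,200:360];b=cv2.imread("pics/side5.png")[120:290,270:460]
cv2.imwrite("pics/m5.png",np.hstack([cv2.resize(a,(320,600)),cv2.copyMakeBorder(cv2.resize(b,(475,425)),0,175,0,0,0)]))
E
```

```text
12.85 [ 0.51327252 -0.11522055  0.41681802] 0.061732701082474674 [0.32308372 0.62264366 1.24248458]
```

View pics/m5.png

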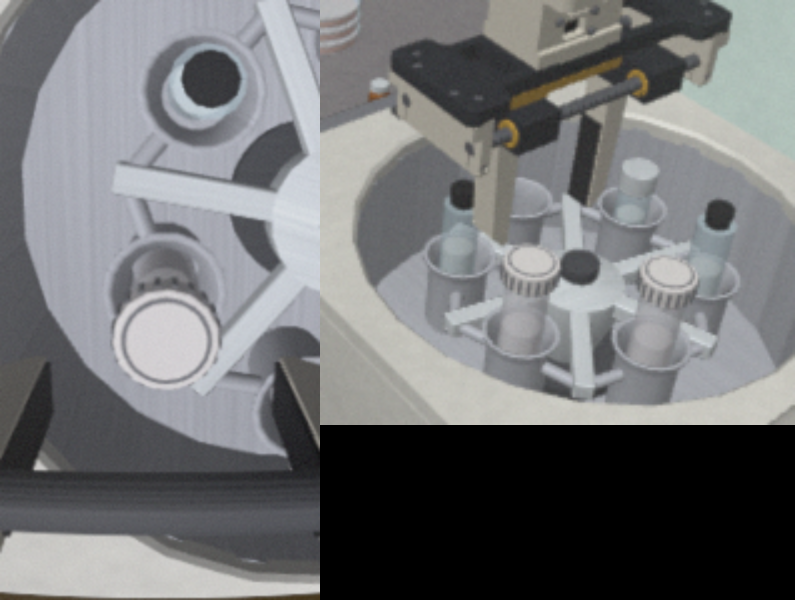

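B stands in bucket 5. The S cap is at wrist (283,229), in the same relation to the fingers as B had, so the same small correction applies. Next I descend and grip.

>>> drive_tool(moves=[62,-2,1,15,0,0,0,62,0,0,20,0,0,0,62,0,0,17,0,0,0,62,0,0,8,0,0,0,62,0,0,2,0,0,0,62,0,0,0,0,0,0,25,0,0,0,0,0,0,25,0,0,0,0,0,0])

```text
t: 13.65
tool_pos: [0.5144, -0.1182, 0.3558]
orientation: [2.22, 2.22, 0.001]
force: [0.2, -0.0, 0.5]
opening: 0.0504
gripper_force: 0.0
```

>>> drive_tool(moves=[25,0,0,0,0,0,0,25,0,0,0,0,0,0])

```text
t: 13.85
tool_pos: [0.5142, -0.1182, 0.3552]
orientation: [2.221, 2.221, 0.001]
force: [-0.1, -0.4, 3.1]
opening: 0.0353
gripper_force: 20.0
```

>>> drive_tool(moves=[25,0,0,-10,0,0,0,25,0,0,-20,0,0,0,25,0,0,-25,0,0,0,25,0,0,-25,0,0,0,25,0,0,-25,0,0,0,25,0,0,-18,0,0,0,25,0,0,-2,0,0,0,25,10,8,0,0,0,0])

```text
t: 14.65
tool_pos: [0.522, -0.1086, 0.4804]
orientation: [2.222, 2.219, 0.0]
force: [-0.1, -0.5, -0.7]
opening: 0.0354
gripper_force: 20.0
```

>>> drive_tool(moves=[25,25,20,0,0,0,0,25,30,25,0,0,0,0,25,28,24,0,0,0,0,25,15,12,0,0,0,0,25,5,4,0,0,0,0,25,0,0,0,0,0,0,25,0,0,0,0,0,0])

```text
t: 15.35
tool_pos: [0.6068, -0.0055, 0.479]
orientation: [-2.221, -2.221, 0.002]
force: [-0.2, -0.4, -1.0]
opening: 0.036
gripper_force: 20.0
```

```bash
python3 - <<'E'
from plant import robot
import cv2, numpy as np
for n in ("wrist","side"):
    c=robot.read_camera(n); cv2.imwrite(f"pics/{n}6.png",c["color"][:,:,::-1]); np.savez(f"{n}6.npz",**c)
s=robot.read_state();print(s["t"],s["tool_pos"],s["opening"],s["force"])
a=cv2.imread("pics/wrist6.png")[100:340,200:360];b=cv2.imread("pics/side6.png")[110:270,270:440]
cv2.imwrite("pics/m6.png",np.hstack([cv2.resize(a,(400,600)),cv2.copyMakeBorder(cv2.resize(b,(400,376)),0,224,0,0,0)]))
E
```

```text
15.45 [ 0.60661872 -0.00601638  0.47964369] 0.03559690523629653 [ 0.18349727 -0.28866682 -1.22677697]
```

View pics/m6.png

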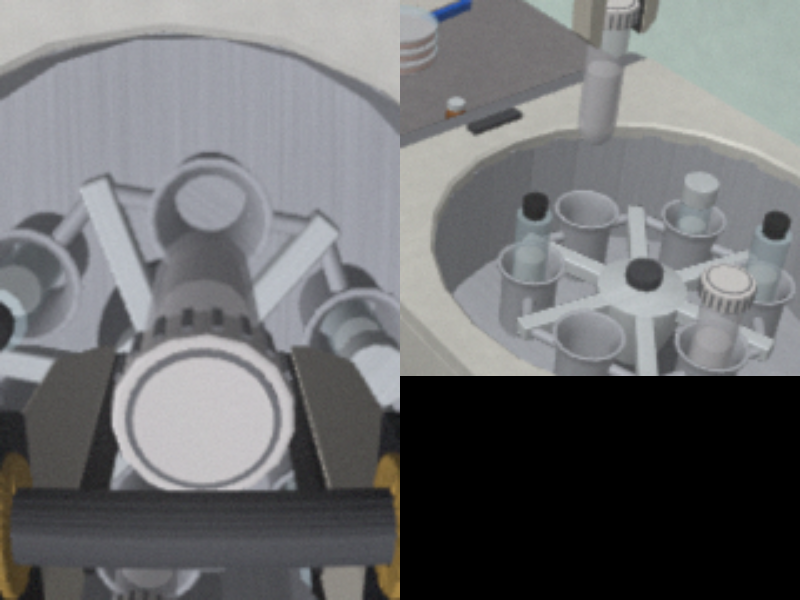

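Aligned. I'll lower it in stages and watch the force.

>>> drive_tool(moves=[25,1,0.5,15,0,0,0,25,0,0,20,0,0,0,25,0,0,15,0,0,0,25,0,0,10,0,0,0,25,0,0,7,0,0,0,25,0,0,7,0,0,0,25,0,0,7,0,0,0,25,0,0,4,0,0,0])

```text
t: 16.25
tool_pos: [0.6076, -0.0041, 0.3943]
orientation: [2.221, 2.221, 0.0]
force: [-0.1, 0.0, -0.5]
opening: 0.035
gripper_force: 20.0
```

>>> drive_tool(moves=[25,0,0,5,0,0,0,25,0,0,5,0,0,0,25,0,0,0,0,0,0])

```text
t: 16.55
tool_pos: [0.6075, -0.0041, 0.3839]
orientation: [-2.221, -2.221, 0.001]
force: [-0.3, 0.1, 0.1]
opening: 0.0359
gripper_force: 20.0
```

>>> drive_tool(moves=[25,0,0,7,0,0,0,25,0,0,7,0,0,0,25,0,0,6,0,0,0,25,0,0,4,0,0,0,25,0,0,2,0,0,0,25,0,0,0,0,0,0])

```text
t: 17.15
tool_pos: [0.6075, -0.0042, 0.3584]
orientation: [-2.221, -2.221, 0.0]
force: [0.7, -0.4, -0.8]
opening: 0.0354
gripper_force: 20.0
```

>>> drive_tool(moves=[25,0,0,1,0,0,0,25,0,0,1,0,0,0,25,0,0,0.5,0,0,0,25,0,0,0,0,0,0])

```text
t: 17.55
tool_pos: [0.6076, -0.0041, 0.3563]
orientation: [2.221, 2.221, 0.0]
force: [1.6, 0.4, -0.8]
opening: 0.0356
gripper_force: 20.0
```

>>> drive_tool(moves=[25,0,0,1,0,0,0,25,0,0,0.5,0,0,0,25,0,0,0,0,0,0])

```text
t: 17.85
tool_pos: [0.6076, -0.0042, 0.3552]
orientation: [2.221, 2.221, 0.001]
force: [-0.5, -0.7, 3.1]
opening: 0.0354
gripper_force: 20.0
```

Seated, with contact at 0.3552. I'll release it and fetch U from the rack.

>>> drive_tool(moves=[62,0,0,0,0,0,0,62,0,0,0,0,0,0,62,0,0,0,0,0,0,62,0,0,-15,0,0,0,62,0,0,-30,0,0,0,62,0,0,-35,0,0,0,62,20,-6,0,0,0,0,62,45,-16,0,0,0,0])

```text
t: 18.65
tool_pos: [0.5864, 0.0591, 0.4379]
orientation: [2.223, 2.214, 0.004]
force: [0.8, 1.7, -0.3]
opening: 0.0618
gripper_force: 0.0
```

>>> drive_tool(moves=[62,48,-16,0,0,0,0,62,48,-16,0,0,0,0,62,48,-16,0,0,0,0,62,48,-16,0,0,0,0,62,40,-14,0,0,0,0,62,13,-4,0,0,0,0,62,0,0,0,0,0,0,62,0,0,0,0,0,0])

```text
t: 19.45
tool_pos: [0.5047, 0.3029, 0.4352]
orientation: [2.221, 2.221, 0.0]
force: [-0.1, -0.9, -0.4]
opening: 0.0618
gripper_force: 0.0
```

>>> drive_tool(moves=[62,3,-1.5,30,0,0,0,62,0,0,40,0,0,0,62,0,0,40,0,0,0,62,0,0,35,0,0,0,62,0,0,20,0,0,0,62,0,0,10,0,0,0,62,0,0,3.5,0,0,0,62,0,0,0,0,0,0])

```text
t: 20.25
tool_pos: [0.5036, 0.3059, 0.257]
orientation: [2.222, 2.22, 0.001]
force: [0.3, -0.3, 0.8]
opening: 0.0622
gripper_force: 0.0
```

>>> drive_tool(moves=[20,0,0,0,0,0,0,20,0,0,0,0,0,0,20,0,0,0,0,0,0,20,0,0,0,0,0,0,20,0,0,0,0,0,0])

```text
t: 20.75
tool_pos: [0.5028, 0.3067, 0.2565]
orientation: [2.221, 2.222, 0.001]
force: [-0.2, -0.1, 1.5]
opening: 0.0273
gripper_force: 20.0
```

>>> drive_tool(moves=[20,0,0,-12,0,0,0,20,0,0,-30,0,0,0,20,0,0,-40,0,0,0,20,0,0,-45,0,0,0,20,0,0,-45,0,0,0,20,0,0,-30,0,0,0,20,0,0,-10,0,0,0,20,0,0,0,0,0,0])

```text
t: 21.55
tool_pos: [0.5029, 0.3067, 0.4702]
orientation: [2.221, 2.221, 0.005]
force: [0.5, -0.4, -0.3]
opening: 0.0274
gripper_force: 20.0
```

>>> drive_tool(moves=[20,-20,0,0,0,0,0,20,-45,1,0,0,0,0,20,-48,1,0,0,0,0,20,-48,1,0,0,0,0,20,-48,1,0,0,0,0,20,-48,1,0,0,0,0,20,-48,1,0,0,0,0,20,-45,1,0,0,0,0])

```text
t: 22.35
tool_pos: [0.509, -0.0454, 0.4651]
orientation: [-2.219, -2.219, 0.004]
force: [1.0, 0.2, 0.6]
opening: 0.0277
gripper_force: 20.0
```

>>> drive_tool(moves=[20,-40,1,0,0,0,0,20,-25,1,0,0,0,0,20,-8,0.5,0,0,0,0,20,0,0,0,0,0,0,20,0,0,0,0,0,0])

```text
t: 22.85
tool_pos: [0.5122, -0.1155, 0.4669]
orientation: [-2.219, -2.22, 0.001]
force: [0.6, 0.2, -0.7]
opening: 0.0277
gripper_force: 20.0
```

```bash
python3 - <<'E'
from plant import robot
import cv2, numpy as np
for n in ("wrist","side"):
    c=robot.read_camera(n); cv2.imwrite(f"pics/{n}7.png",c["color"][:,:,::-1]); np.savez(f"{n}7.npz",**c)
s=robot.read_state();print(s["t"],s["tool_pos"],s["opening"],s["force"])
a=cv2.imread("pics/wrist7.png")[100:340,200:360];b=cv2.imread("pics/side7.png")[110:290,260:450]
cv2.imwrite("pics/m7.png",np.hstack([cv2.resize(a,(400,600)),cv2.copyMakeBorder(cv2.resize(b,(400,379)),0,221,0,0,0)]))
E
```

```text
22.95 [ 0.51238396 -0.11511757  0.46770657] 0.02774859103058641 [-0.19639052  0.80512183  0.51338366]
```

View pics/m7.png

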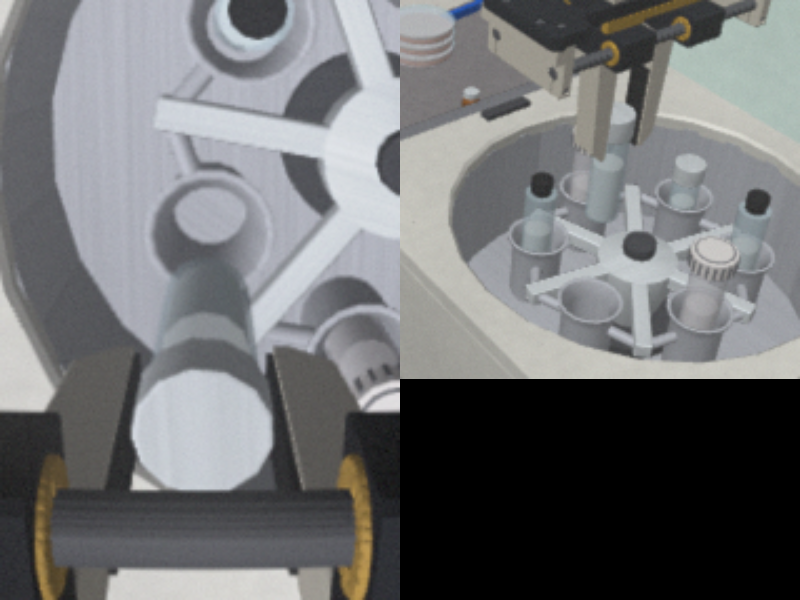

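>>> drive_tool(moves=[20,-1,0,15,0,0,0,20,0,0,25,0,0,0,20,0,0,20,0,0,0,20,0,0,10,0,0,0,20,0,0,8,0,0,0,20,0,0,7,0,0,0,20,0,0,7,0,0,0,20,0,0,7,0,0,0])

```text
t: 23.75
tool_pos: [0.5125, -0.1175, 0.3694]
orientation: [2.221, 2.221, 0.001]
force: [-0.7, -0.2, -1.1]
opening: 0.0274
gripper_force: 20.0
```

>>> drive_tool(moves=[20,0,0,7,0,0,0,20,0,0,7,0,0,0,20,0,0,7,0,0,0,20,0,0,7,0,0,0,20,0,0,5,0,0,0,20,0,0,3,0,0,0,20,0,0,0,0,0,0])

```text
t: 24.45
tool_pos: [0.5122, -0.1174, 0.3327]
orientation: [-2.221, -2.221, 0.001]
force: [0.2, -0.3, -1.4]
opening: 0.0275
gripper_force: 20.0
```

>>> drive_tool(moves=[20,0,0,1.5,0,0,0,20,0,0,1.5,0,0,0,20,0,0,1,0,0,0,20,0,0,0.5,0,0,0,20,0,0,0,0,0,0])

```text
t: 24.95
tool_pos: [0.5123, -0.1174, 0.3287]
orientation: [-2.221, -2.221, 0.0]
force: [0.0, -0.7, 0.0]
opening: 0.0274
gripper_force: 20.0
```

>>> drive_tool(moves=[20,0,0,0.5,0,0,0,20,0,0,0.5,0,0,0,20,0,0,0,0,0,0])

```text
t: 25.25
tool_pos: [0.5125, -0.1175, 0.3284]
orientation: [2.221, 2.221, 0.0]
force: [-1.1, -0.1, 4.8]
opening: 0.0274
gripper_force: 20.0
```

Seated. I'll release and retreat upward and sideways, then check.

>>> drive_tool(moves=[60,0,0,0,0,0,0,60,0,0,0,0,0,0,60,0,0,0,0,0,0,60,0,0,-15,0,0,0,60,0,0,-35,0,0,0,60,0,0,-45,0,0,0,60,20,0,-45,0,0,0,60,40,0,-20,0,0,0])

```text
t: 26.05
tool_pos: [0.5124, -0.0585, 0.4941]
orientation: [2.221, 2.213, 0.005]
force: [1.6, 0.0, 0.3]
opening: 0.0603
gripper_force: 0.0
```

>>> drive_tool(moves=[60,48,0,0,0,0,0,60,48,0,0,0,0,0,60,30,0,0,0,0,0,60,0,0,0,0,0,0,60,0,0,0,0,0,0])

```text
t: 26.55
tool_pos: [0.5122, 0.069, 0.4886]
orientation: [2.219, 2.223, 0.0]
force: [-0.4, 0.1, -0.3]
opening: 0.0599
gripper_force: 0.0
```

```bash
python3 - <<'E'
from plant import robot
import cv2, numpy as np
from h import *
c=robot.read_camera("side"); cv2.imwrite("pics/side8.png",cv2.resize(c["color"][110:300,130:470,::-1],(800,447)))
np.savez("side8.npz",**c); s=robot.read_state();print(s["t"],s["tool_pos"],s["force"])
E
```

```text
26.6 [0.51226766 0.06823488 0.48844046] [ 0.52526214  0.17751305 -0.47479557]
```

View pics/side8.png

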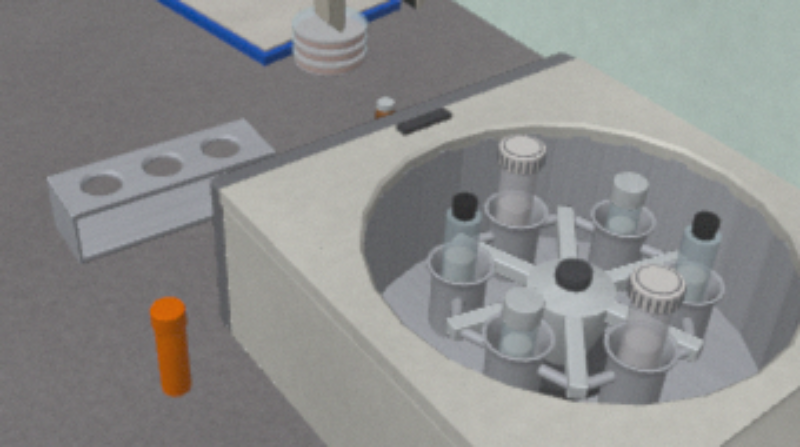

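All six tubes are seated with twins opposite: S (522,150)/(657,285), U (628,190)/(523,305) and B (464,207)/(706,226). The rack is empty and the vial undisturbed.

```bash
python3 -c "
from plant import robot
print(robot.close_job())"
```

```text
the job is handed in; nothing more can be done
None
```

The job is handed in: all six tubes are seated in the rotor with each twin directly opposite, the rack is empty and the vial was left alone, after about 27 s of the 120 s allowed.

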